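Park a sample bottle at the top of its sloped gutter

ROBOT

A 7-joint arm with a two-finger parallel gripper is mounted at the origin on a cart in front of the work surface, level with it; the furniture and walls round the work are solid. World frame = base frame: x ahead of the robot, y to its left, z up, the work surface at z = 0. Lengths are in m, angles in rad, forces in N, time in s.
With the tool pointing down it reaches from about 0.4 to 0.875 m from the base axis. Payload 19.3 kg.
Tool frame: the origin (TCP) lies on the centre line of the jaws, within the pads' length; the fingertips stand 11 mm ahead of it and the grasp point (between the pads) lies 8 mm behind it (robot.nose_length is the distance from the TCP to the fingertips, in m); z points along the fingers, y is the direction in which the jaws open and shut (so a half turn about z gives the same grasp; the last joint's range is limited). The gripper opens to 85 mm and grips with 20 to 120 N. Pads are 22 mm wide; open, the fingers measure 114 mm over their backs; the gripper's body (76 mm by 85 mm) begins 54 mm behind the grasp point. The pads swing forward as they close: fully open they stand 13 mm farther back than shut.
Start: joints at [1.268, 0.521, -0.036, 1.599, 0.021, 1.021, -0.113], TCP at [0.144, -0.608, 0.242] pointing down, gripper open.
Joint ranges: [-2.91, 2.91], [-0.3, 2.13], [-1.5, 1.42], [0.17, 2.43], [-1.26, 4.41], [0.16, 1.93], [-2.52, 2.52]. Speed limits (rad/s): [1.89, 1.89, 2.39, 2.39, 3.01, 3.01, 3.01].

INTERFACE

Orientations are given as a unit quaternion [w, x, y, z].
In Python, from cell import telemetry, optics, job_done, robot gives the robot as it stands.
- The arm moves only by the tool apply_moves, never from a script. Its argument "deltas" is text: rows parted by semicolons, each of 7 numbers parted by spaces: the closure, from 0 (fully open) to 1 (shut), then the shift along the tool's x, y, z normalised to -1 to 1, where 1 is 0.15 m, then the turn, a rotation vector about the tool's x, y, z normalised to -1 to 1, where 1 is pi rad. In form: gripper tx ty tz ax ay az; .... A call has 1 to 5 rows; each row shifts and turns the commanded pose from where the row before left it, along the tool's axes as they then stand; what a row does not reach is not made up. A row lasts 1/8 s, in which the tool goes at most 62.5 mm and 10.7 degrees, less where a joint would pass 70% of its speed; a pose out of reach is approached as far as the arm can. A call with a number of a shift or a turn outside -1 to 1 is refused whole. A call with a gripper value outside its range is refused whole. The fingers move at their own pace and stop on an object; "newtons" is the grip in N (left out, the last holds). Time passes only in rows, so rows that do not move let the fingers close. It gives the time, the measured TCP pose, the force and the opening at its end, in the units of the state.
- telemetry.observe(): the state, without advancing time (a new reading comes with each control period).
- optics.camera(name): name is "scene" or "top"; returns the picture (400x640x3 uint8, red, green, blue); there is no depth.
- optics.camera_info(name): a dict with "K" (3x3 intrinsics, pixels), "D" ([k1, k2, p1, p2, k3] as OpenCV has them; the pictures are not rectified), "R" (3x3) and "t" (3): a world point X has camera coordinates R X + t. Camera axes: x right, y down, z forward; pixel columns grow to the right and rows downward; lengths in m; the calibration is good to about 2 mm. A picture is of the moment at which its call begins. camera_info takes no time and is no camera call.
- job_done(): hands the job in, once; it reports no verdict.
The state is a dict: "time_s": time; "qpos": joint angles; "joint_vel": joint speeds; "joint_efforts": joint torques, N m; "tool_pos": TCP position; "tool_rot": TCP orientation; "contact_force": force on the tool from outside, world axes, zero at the start; "ft_torque": the same for the moment, N m; "grip_width": finger opening in m.
Only numpy, scipy, OpenCV 4.12 (cv2) and the standard library are available. Lean on these libraries where they do the work, as an engineer would, in place of code of your own. Each camera call takes 0.05 s, during which the arm holds its last target.

TASK

A capped bottle lies on its side at the low end of the sloped metal gutter. With the fingertips behind it, gently roll it up the gutter and over the crest so that it settles against the end plate and does not roll back, then push the dark swing arm on the gutter's side right round across the gutter, behind the bottle, as far as it goes. Only push: never lift or carry the bottle or tip it out of the gutter, do not ram it into the plate, and leave the other loose things where they stand.

Things in the scene. Friction and masses are not known exactly. Their poses are not given: they have to be found in the camera images.
- gutter: Fixed aluminium gutter, 224 mm long, 109 mm wide. Origin on the worktop below its middle; x runs level along it toward the high end, y to its left, z up. Inner wall faces at y = +-49.5 mm; the walls stand 10 mm above the floor. Floor top: 10 mm high at the open low end (x = -120 mm), rising at 8 degrees to the crest. End plate: face at x = +95 mm, 8 mm thick, 72 mm high.
- sample_bottle: Loose capped bottle lying across the gutter, 94 mm long, 0.08-0.15 kg. Origin: centre of its base; z: along its axis to the cap. Base on the gutter's +y side. Body 44.6 mm in diameter for 56 mm from the base (this part rolls on the floor), then a shoulder and a 34 mm cap. Rolls freely: pushed short of the crest it rolls back to the rest bar; past it, it rolls to the end plate and stays.
- bottle_mid (a point): Point on the bottle's axis, half way along its 94 mm length. At the start about 82 mm downhill of the gutter's origin and 38 mm high; 53 mm high when settled at the end plate.
- seat (a point): Fixed point of the gutter (same axes as the gutter): where bottle_mid is when the bottle rests against the end plate; 73 mm uphill of the gutter's origin, on its centre line, 53 mm high.
- pivot (a point): Fixed point on the vertical pivot axis of the swing arm, at the arm's half height, 61 mm high; 44 mm uphill of the gutter's origin and 62 mm to its +y side, on a 15 mm post outside the wall.
- keeper (a joint): Angle of the dark steel swing arm, rad: 0 = closed at its stop, pointing along the gutter's -y across the gutter, 3 mm behind the settled bottle; 1.57 = pointing downhill (-x) outside the wall; at most 2.5. Starts at 1.65 to 2.1. From above it opens clockwise: close it by pushing its outer side counter-clockwise, in over the wall. Friction 0.02 N m; it stays where left.
- keeper_tip (a point): Point on the swing arm near its free end, 62 mm from the pivot axis, at half height. The arm is a flat bar 66 mm long from the pivot axis, 8 mm thick, 18 mm tall, its underside 52 mm and its top 70 mm above the worktop.
- spare_bottle: Loose capped bottle standing upright beside the gutter, 44 mm in diameter, 92 mm tall; origin at its base. Leave alone.
- vial: Loose small vial standing beside the gutter, 17 mm in diameter, 46 mm tall; origin at its base. Leave alone.
- cap: Loose white screw cap lying beside the gutter, 21 mm in diameter, 14 mm high; origin at its base. Leave alone.
- timer: Loose bench timer, 64x64x20 mm, lying on the swing arm's side of the gutter near the low end; origin at its base. Leave alone.
- crest (a point): Top line of the gutter floor, on the centre line, 34 mm high, at x = +50 mm of the gutter. Beyond it the floor falls at 8 degrees to the end plate and the wall tops are level, about 43 mm high (44 mm at the crest).
- rest_bar (a point): Top of the round bar across the floor at x = -97 mm of the gutter, 6 mm above the floor; it keeps the bottle from rolling out of the low end. Behind it the gutter is open for a finger.
There are look-alikes about, which are no part of the job. Leave any red look-alike of the sample_bottle alone.

How it is judged:
On the way, in this order (a step that is already met when the one before it is completed fails the run):
1. the bottle lies settled at the end plate while the swing arm is still open (distance between bottle_mid and seat below 0.008 m and x of bottle_mid in the frame of seat above -0.004 m and angle between the z axis of sample_bottle and the y axis of gutter, either way round below 0.12 rad and linear speed of sample_bottle below 0.03 m/s and value of joint keeper above 0.8 rad), for 0.2 s.
2. the swing arm is closed behind the settled bottle (distance between bottle_mid and seat below 0.008 m and x of bottle_mid in the frame of seat above -0.004 m and angle between the z axis of sample_bottle and the y axis of gutter, either way round below 0.12 rad and value of joint keeper below 0.12 rad), for 0.2 s.
At the end, for the whole second after the job is handed in: The bottle lies across the gutter at rest against the end plate (its middle within 8 mm of the seat point, not more than 4 mm back from it along the gutter, within 0.12 rad of square), and the swing arm is within 0.12 rad of fully closed (all of step 2 and linear speed of sample_bottle below 0.02 m/s); the robot touches nothing.
It fails at once if the bottle is lifted (its middle more than 72 mm above the worktop) (height (world z) of bottle_mid above 0.072 m).
It fails at once if the bottle is tipped up or falls out of the gutter (angle between sample_bottle's own z axis and vertical below 1.2 rad or angle between sample_bottle's own z axis and vertical above 1.94 rad or height (world z) of bottle_mid below 0.028 m).
It fails at once if the bottle is rammed against the gutter (over 30 N) (contact force between sample_bottle and gutter above 30 N).
It fails at once if another loose thing is disturbed (spare bottle, vial, cap or timer moved more than 20 mm) (distance of any of spare_bottle, vial, cap, timer from where it was at the start of the episode above 0.02 m).
It also fails if it takes over 48 s, if anything falls off the work surface, if the arm or the gripper's body presses on something with over 40 N, if the wrist force passes 120 N, or if a joint passes its speed limit or range.

## Working session

There is one attempt and no reset: what is moved stays moved. The work goes in short steps, Python scripts to look and compute and a tool call to move; the robot and the scene stay as the last step left them, time stands still between calls to the robot, and variables do not carry over. Pictures are saved under pics/ and viewed, and the job is handed in when it is done.

Besides the shell and the picture viewer there is one more tool, called after "Request:" as a command line: name --argument value ..., lists and objects as JSON in quotes. apply_moves: Moves the arm, as the interface text tells. Scaled input: -1 to 1 covers 0.15 m each way for a shift and pi rad each way for a turn. Its arguments: {"type":"object","properties":{"deltas":{"type":"string"},"newtons":{"type":"number"}},"required":["deltas"]}

```bash
ls; mkdir -p pics; python3 - <<'E'
from cell import telemetry, optics, robot
import cv2
for n in ("scene","top"):
    im=optics.camera(n); cv2.imwrite(f"pics/{n}0.png",im[:,:,::-1])
    i=optics.camera_info(n); print(n,{k:__import__('numpy').round(v,4).tolist() for k,v in i.items()})
print(telemetry.observe()); print([a for a in dir(robot) if a[0]!='_'])
E
```

```text
pics
scene {'K': [[369.1249, 0.0, 322.7967], [0.0, 369.1249, 191.1684], [0.0, 0.0, 1.0]], 'D': [-0.0099, 0.0, 0.0, 0.0, 0.0], 'R': [[0.8608, -0.509, -0.0011], [-0.3907, -0.6592, -0.6425], [0.3263, 0.5535, -0.7663]], 't': [-0.5184, 0.2003, 0.8002]}
top {'K': [[478.7942, 0.0, 316.0438], [0.0, 478.7942, 200.4532], [0.0, 0.0, 1.0]], 'D': [0.0327, 0.0, 0.0, 0.0, 0.0], 'R': [[-0.0001, -1.0, 0.0099], [-0.9818, -0.0017, -0.1899], [0.1899, -0.0097, -0.9818]], 't': [-0.1133, 0.5523, 0.9037]}
{'time_s': 0.1, 'qpos': array([ 1.26779087,  0.52199292, -0.03634167,  1.59994143,  0.0212352 ,
        1.02113048, -0.11278822]), 'joint_vel': array([-0.00019856, -0.00065252, -0.00158255, -0.00041244, -0.00113541,
        0.00017524, -0.00108106]), 'joint_efforts': array([ 5.51670324e-03, -9.28485203e+01,  1.98457226e+00, -3.70530653e+01,
        1.80556637e-02,  5.31494385e-03,  1.92547111e-05]), 'tool_pos': array([ 0.144089  , -0.60785585,  0.24176257]), 'tool_rot': array([-5.31320056e-04,  9.93230880e-01,  1.16155602e-01, -1.12425115e-04]), 'contact_force': array([1.47451988, 0.11405178, 0.14114384]), 'ft_torque': array([0.04961945, 0.02371315, 0.00258237]), 'grip_width': 0.08538298721530901}
['MotionError', 'nose_length']
```

View pics/scene0.png

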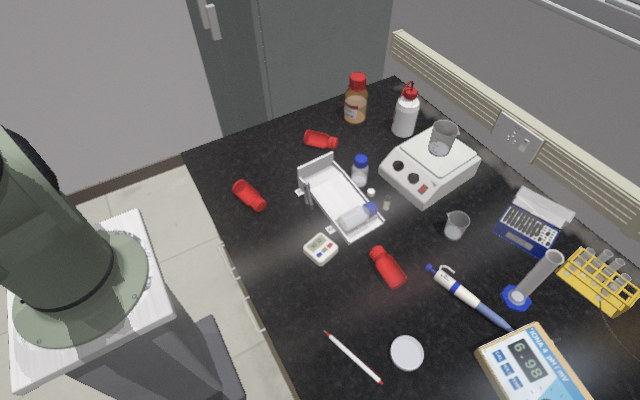

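View pics/top0.png

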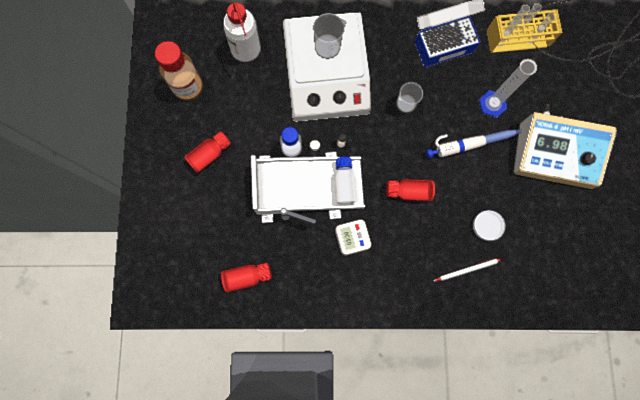

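The top view shows the gutter with its end plate at x≈255 px and open low end at x≈365. The bottle (blue cap) is at (345,182), the swing arm's pivot at (285,212), and the timer at (352,237). I'll zoom in and measure.

```bash
cat > h.py <<'E'
import numpy as np, cv2
from cell import telemetry, optics
def ray(n,uv):
    i=optics.camera_info(n); p=cv2.undistortPoints(np.array([[uv]],float),np.array(i['K']),np.array(i['D']))[0,0]
    R=np.array(i['R']);t=np.array(i['t']); return -R.T@t, R.T@np.array([p[0],p[1],1])
def onz(n,uv,z):
    c,d=ray(n,uv); return c+d*(z-c[2])/d[2]
def proj(n,X):
    i=optics.camera_info(n); return cv2.projectPoints(np.atleast_2d(np.array(X,float)),cv2.Rodrigues(np.array(i['R']))[0],np.array(i['t']),np.array(i['K']),np.array(i['D']))[0][:,0]
E
python3 - <<'E'
import cv2
a=cv2.imread('pics/top0.png')[120:265,235:385]; cv2.imwrite('pics/topz.png',cv2.resize(a,None,fx=5,fy=4.0*5/4*0.8,interpolation=cv2.INTER_CUBIC) if 0 else cv2.resize(a,None,fx=4,fy=4,interpolation=cv2.INTER_CUBIC))
a=cv2.imread('pics/scene0.png')[140:275,285:400]; cv2.imwrite('pics/scenez.png',cv2.resize(a,None,fx=4,fy=4,interpolation=cv2.INTER_CUBIC))
E
```

```text
(no output)
```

View pics/topz.png

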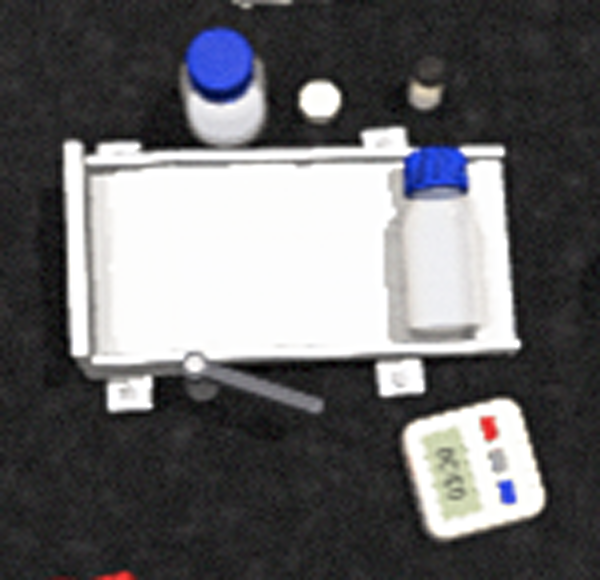

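View pics/scenez.png

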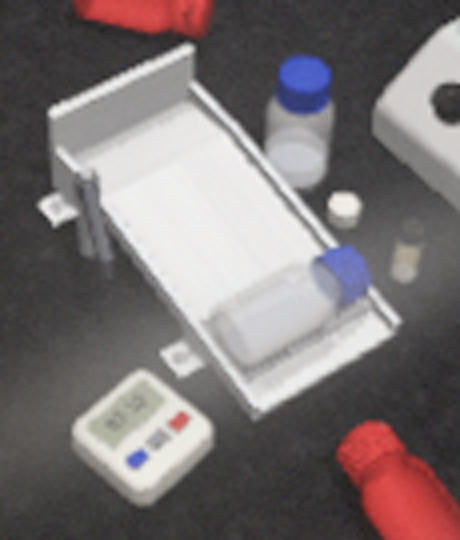

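```bash
cat >> h.py <<'E'
def G(pose,P):
    x,y,a=pose; P=np.atleast_2d(P); c,s=np.cos(a),np.sin(a)
    return np.c_[x+c*P[:,0]-s*P[:,1], y+s*P[:,0]+c*P[:,1], P[:,2]]
def Ginv(pose,P):
    x,y,a=pose; P=np.atleast_2d(P)-[x,y,0]; c,s=np.cos(a),np.sin(a)
    return np.c_[c*P[:,0]+s*P[:,1], -s*P[:,0]+c*P[:,1], P[:,2]]
E
python3 - <<'E'
from h import *
from scipy.optimize import least_squares
T=lambda u,v:(235+u/4,120+v/4); S=lambda u,v:(285+u/4,140+v/4)
C=[("top",T(65,142),(.103,-.0545,.072)),("top",T(71,357),(.103,.0545,.072)),("top",T(83,143),(.095,-.0545,.072)),
("top",T(504,147),(-.120,-.0545,.020)),("top",T(521,352),(-.120,.0545,.020)),("top",T(195,363),(.044,.062,.072)),
("scene",S(50,112),(.103,.0545,.072)),("scene",S(191,46),(.103,-.0545,.072)),("scene",S(400,320),(-.120,-.0545,.020))]
def f(p): return np.concatenate([proj(n,G(p,[g]))[0]-uv for n,uv,g in C])
r=least_squares(f,[.55,.05,1.57],loss='soft_l1'); p=r.x; print(p.round(4)); print(f(p).reshape(-1,2).round(1))
pose=p
def q(name,n,uv,z): print(name,onz(n,uv,z).round(4),Ginv(pose,onz(n,uv,z)).round(4))
q('pivot',"top",T(195,363),.072); q('tip',"top",T(322,406),.07)
q('bottle cap end',"top",T(437,150),.038);q('base',"top",T(442,337),.03)
q('seat0',"top",T(437,250),.06)
q('timer',"top",T(405,425),.02);q('timer2',"top",T(515,398),.02);q('timer3',"top",T(425,540),.02);q('timer4',"top",T(548,500),.02)
q('cap',"top",T(320,100),.014);q('vial',"top",T(425,70),.046);q('spare',"top",T(221,60),.092)
for n,pt in dict(mid=(-.082,0,.038),seat=(.073,0,.053),pivot=(.044,.062,.061)).items(): print(n,G(pose,[pt]).round(4))
E
```

```text
[ 0.5914 -0.0908  1.6267]
[[ 0.6 -0.2]
 [ 0.9 -0.1]
 [ 0.1 -0.6]
 [-0.2  0.1]
 [-0.6 -0.3]
 [ 0.3  0.6]
 [-1.  -0.6]
 [-0.4 -1. ]
 [ 0.   0.1]]
pivot [ 0.5282 -0.0497  0.072 ] [[0.0445 0.0608 0.072 ]]
tip [ 0.5074 -0.1117  0.07  ] [[-0.0162  0.085   0.07  ]]
bottle cap end [ 0.646  -0.1714  0.038 ] [[-0.0835 -0.0499  0.038 ]]
base [ 0.5491 -0.1734  0.03  ] [[-0.0801  0.0469  0.03  ]]
seat0 [ 0.5878 -0.1693  0.06  ] [[-0.0782  0.008   0.06  ]]
timer [ 0.5051 -0.1546  0.02  ] [[-0.0589  0.0898  0.02  ]]
timer2 [ 0.5191 -0.2113  0.02  ] [[-0.1163  0.0789  0.02  ]]
timer3 [ 0.4464 -0.1643  0.02  ] [[-0.0653  0.1489  0.02  ]]
timer4 [ 0.4667 -0.2271  0.02  ] [[-0.1291  0.1321  0.02  ]]
cap [ 0.6803 -0.1111  0.014 ] [[-0.0252 -0.0876  0.014 ]]
vial [ 0.6865 -0.1651  0.046 ] [[-0.0795 -0.0907  0.046 ]]
spare [ 0.6759 -0.0618  0.092 ] [[ 0.0242 -0.086   0.092 ]]
mid [[ 0.596  -0.1726  0.038 ]]
seat [[ 0.5874 -0.0179  0.053 ]]
pivot [[ 0.5271 -0.0503  0.061 ]]
```

```bash
python3 - <<'E'
from h import *
pose=(.5914,-.0908,1.6267)
im=optics.camera("top"); h=cv2.cvtColor(im,cv2.COLOR_RGB2HSV)
m=((h[...,0]<8)|(h[...,0]>172))&(h[...,1]>150)&(h[...,2]>80)
ys,xs=np.nonzero(m[160:220,380:450]); print(xs.min()+380,xs.max()+380,ys.min()+160,ys.max()+160)
for uv in [(xs.min()+380,180+10),(xs.max()+380,190)]: print(onz("top",uv,.02).round(3),Ginv(pose,onz("top",uv,.02)).round(3))
print(G(pose,[(-.135,.015,.03)]).round(4))
E
```

```text
387 434 179 200
[ 0.581 -0.261  0.02 ] [[-0.169  0.02   0.02 ]]
[ 0.581 -0.359  0.02 ] [[-0.267  0.025  0.02 ]]
[[ 0.584  -0.2264  0.03  ]]
```

Request:
apply_moves --deltas "0.75 0.229 -0.12 0 0 0 0; 0.75 0.229 -0.12 0 0 0 0; 0.75 0.229 -0.12 0 0 0 0; 0.75 0.229 -0.12 0 0 0 0; 0.75 0.229 -0.12 0 0 0 0" --newtons 30

```text
time_s: 0.78
tool_pos: [0.2913, -0.48, 0.2422]
tool_rot: [-0.0, 0.993, 0.116, -0.0]
contact_force: [0.1, 0.1, -0.7]
grip_width: 0.0216
```

Request:
apply_moves --deltas "0.75 0.229 -0.12 0 0 0 0; 0.75 0.229 -0.12 0 0 0 0; 0.75 0.229 -0.12 0 0 0 0; 0.75 0.229 -0.12 0 0 0 0; 0.75 0.229 -0.12 0 0 0 0"

```text
time_s: 1.4
tool_pos: [0.4377, -0.3528, 0.2422]
tool_rot: [-0.0, 0.993, 0.116, -0.0]
contact_force: [0.2, 0.0, 0.2]
grip_width: 0.0217
```

Request:
apply_moves --deltas "0.75 0.229 -0.12 0 0 0 0; 0.75 0.229 -0.12 0 0 0 0; 0.75 0.229 -0.12 0 0 0 0; 0.75 0.229 -0.12 0 0 0 0; 0.75 0.229 -0.12 0 0 0 0"

```text
time_s: 2.02
tool_pos: [0.584, -0.2257, 0.2421]
tool_rot: [-0.0, 0.993, 0.116, -0.0]
contact_force: [0.2, -0.3, 0.5]
grip_width: 0.0213
```

Request:
apply_moves --deltas "0.75 0 0 0.06 0 0 -0.0444; 0.75 0 0 0.06 0 0 -0.0444; 0.75 0 0 0.06 0 0 -0.0444; 0.75 0 0 0.06 0 0 -0.0444; 0.75 0 0 0.06 0 0 -0.0444"

```text
time_s: 2.65
tool_pos: [0.5831, -0.2265, 0.1968]
tool_rot: [-0.0, 0.893, 0.451, -0.0]
contact_force: [-0.0, 0.4, -0.6]
grip_width: 0.0209
```

Request:
apply_moves --deltas "0.75 0 0 0.06 0 0 -0.0444; 0.75 0 0 0.06 0 0 -0.0444; 0.75 0 0 0.06 0 0 -0.0444; 0.75 0 0 0.06 0 0 -0.0444; 0.75 0 0 0.06 0 0 -0.0444"

```text
time_s: 3.28
tool_pos: [0.5831, -0.2266, 0.1517]
tool_rot: [-0.0, 0.685, 0.728, -0.0]
contact_force: [0.2, -0.6, -0.0]
grip_width: 0.0215
```

```bash
python3 - <<'E'
from h import *
s=telemetry.observe(); print(s['time_s'],s['tool_pos'],s['tool_rot'],s['grip_width'],Ginv((.5914,-.0908,1.6267),s['tool_pos']).round(4))
q=s['tool_rot'];w,x,y,z=q; print(np.degrees(np.arctan2(2*(x*y+w*z),1-2*(y*y+z*z))))
cv2.imwrite('pics/top1.png',cv2.resize(optics.camera('top')[100:280,220:460,::-1],None,fx=3,fy=3))
E
```

```text
3.275 [ 0.58309745 -0.22658278  0.15174725] [-2.05469740e-04  6.85075343e-01  7.28472186e-01 -8.03036023e-05] 0.021464377471712485 [[-0.1351  0.0159  0.1517]]
93.51692972959923
```

View pics/top1.png

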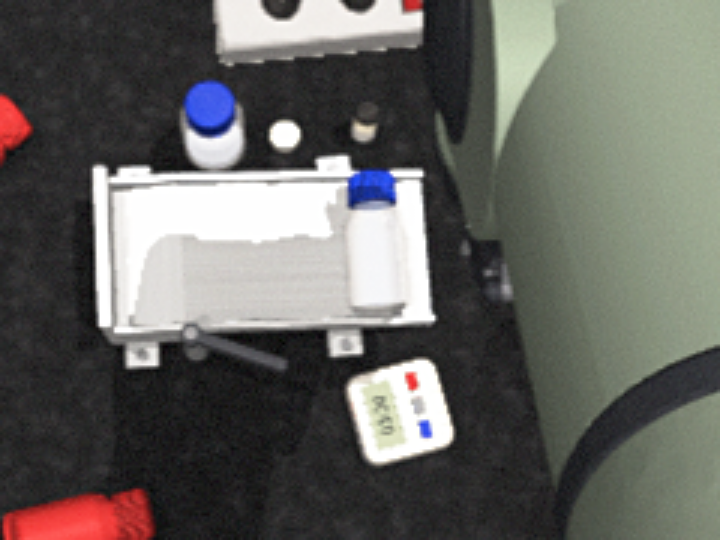

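Request:
apply_moves --deltas "0.75 0 0 0.145 0 0 0; 0.75 0 0 0.145 0 0 0; 0.75 0 0 0.145 0 0 0; 0.75 0 0 0.145 0 0 0; 0.75 0 0 0.145 0 0 0"

```text
time_s: 3.95
tool_pos: [0.5832, -0.2266, 0.0422]
tool_rot: [-0.0, 0.687, 0.727, -0.0]
contact_force: [0.6, 0.8, 0.5]
grip_width: 0.0215
```

```bash
python3 - <<'E'
from h import *
s=telemetry.observe(); print(s['time_s'],Ginv((.5914,-.0908,1.6267),s['tool_pos']).round(4))
cv2.imwrite('pics/scene2.png',cv2.resize(optics.camera('scene')[120:280,270:430,::-1],None,fx=3.7,fy=3.7))
E
```

```text
3.95 [[-0.1351  0.0157  0.0422]]
```

View pics/scene2.png

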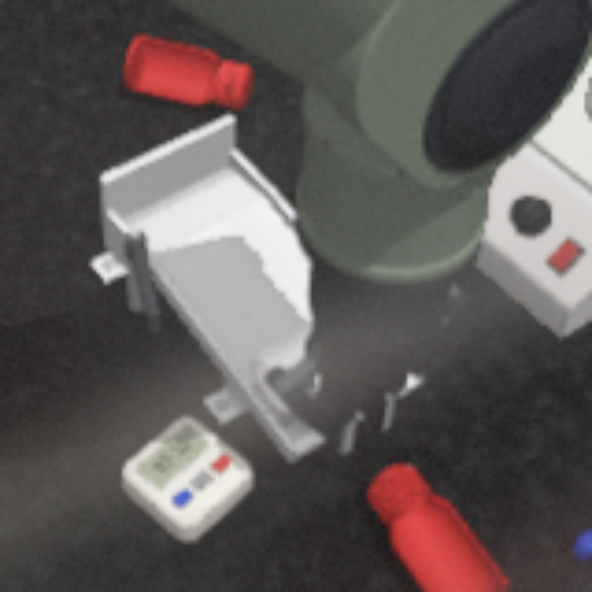

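Request:
apply_moves --deltas "0.75 0.03 0 0 0 0 0; 0.75 0.025 0 0 0 0 0; 0.75 0.025 0 0 0 0 0; 0.75 0.025 0 -0.0035 0 0 0; 0.75 0.025 0 -0.0035 0 0 0"

```text
time_s: 4.62
tool_pos: [0.5822, -0.2069, 0.0449]
tool_rot: [0.0, 0.687, 0.727, 0.0]
contact_force: [0.7, 0.0, 0.0]
grip_width: 0.0214
```

Request:
apply_moves --deltas "0.75 0.035 0 -0.005 0 0 0; 0.75 0.035 0 -0.005 0 0 0; 0.75 0.035 0 -0.005 0 0 0; 0.75 0.035 0 -0.005 0 0 0; 0.75 0.035 0 -0.005 0 0 0"

```text
time_s: 5.25
tool_pos: [0.5806, -0.1805, 0.0484]
tool_rot: [0.0, 0.687, 0.727, -0.0]
contact_force: [-0.1, -3.1, 2.3]
grip_width: 0.0216
```

```bash
python3 - <<'E'
from h import *
s=telemetry.observe(); print(s['time_s'],Ginv((.5914,-.0908,1.6267),s['tool_pos']).round(4))
cv2.imwrite('pics/top3.png',cv2.resize(optics.camera('top')[120:260,240:400,::-1],None,fx=4,fy=4))
E
```

```text
5.25 [[-0.089   0.0158  0.0484]]
```

View pics/top3.png

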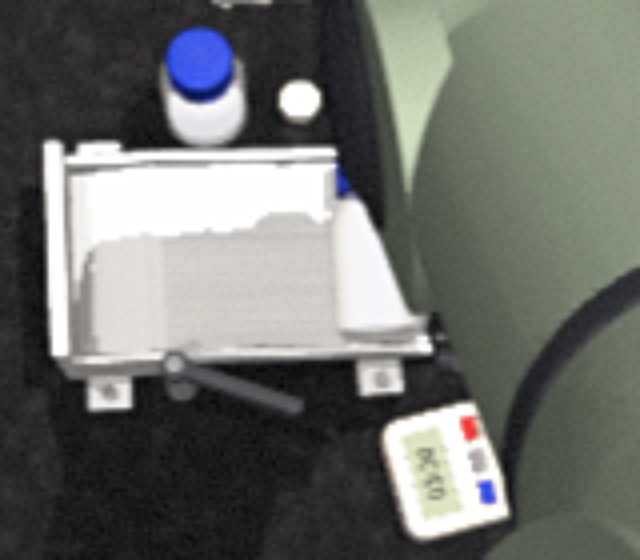

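The bottle is moving and still square, with its left edge at about x=325 px. I'll keep pushing up the slope.

Request:
apply_moves --deltas "0.75 0.035 0 -0.005 0 0 0; 0.75 0.035 0 -0.005 0 0 0; 0.75 0.035 0 -0.005 0 0 0; 0.75 0.035 0 -0.005 0 0 0; 0.75 0.035 0 -0.005 0 0 0"

```text
time_s: 5.92
tool_pos: [0.5791, -0.1543, 0.0521]
tool_rot: [-0.0, 0.687, 0.727, -0.0]
contact_force: [0.8, -2.6, 2.0]
grip_width: 0.0213
```

Request:
apply_moves --deltas "0.75 0.035 0 -0.005 0 0 0; 0.75 0.035 0 -0.005 0 0 0; 0.75 0.035 0 -0.005 0 0 0; 0.75 0.035 0 -0.005 0 0 0; 0.75 0.035 0 -0.005 0 0 0"

```text
time_s: 6.55
tool_pos: [0.5776, -0.1281, 0.0559]
tool_rot: [-0.0, 0.687, 0.727, -0.0]
contact_force: [0.1, -2.9, 2.4]
grip_width: 0.0217
```

```bash
python3 - <<'E'
from h import *
s=telemetry.observe(); print(s['time_s'],Ginv((.5914,-.0908,1.6267),s['tool_pos']).round(4))
cv2.imwrite('pics/top4.png',cv2.resize(optics.camera('top')[120:260,240:400,::-1],None,fx=4,fy=4))
E
```

```text
6.55 [[-0.0365  0.0159  0.0559]]
```

View pics/top4.png

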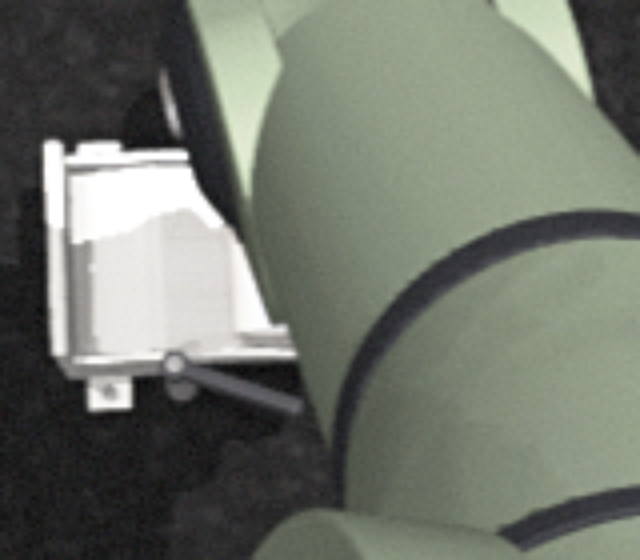

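Request:
apply_moves --deltas "0.75 0.03 0 -0.0042 0 0 0; 0.75 0.03 0 -0.0042 0 0 0; 0.75 0.03 0 -0.0042 0 0 0; 0.75 0.03 0 -0.0042 0 0 0; 0.75 0.03 0 -0.0042 0 0 0"

```text
time_s: 7.22
tool_pos: [0.5764, -0.1057, 0.0591]
tool_rot: [0.0, 0.687, 0.727, -0.0]
contact_force: [-0.5, -2.1, 3.0]
grip_width: 0.022
```

Request:
apply_moves --deltas "0.75 0.03 0 -0.0042 0 0 0; 0.75 0.03 0 -0.0042 0 0 0; 0.75 0.025 0 -0.0035 0 0 0; 0.75 0.02 0 -0.0028 0 0 0; 0.75 0.015 0 -0.002 0 0 0"

```text
time_s: 7.85
tool_pos: [0.5753, -0.0879, 0.0615]
tool_rot: [0.0, 0.687, 0.727, 0.0]
contact_force: [-0.2, -2.8, 2.4]
grip_width: 0.0217
```

```bash
python3 - <<'E'
from h import *
s=telemetry.observe(); print(s['time_s'],Ginv((.5914,-.0908,1.6267),s['tool_pos']).round(4),s['contact_force'])
cv2.imwrite('pics/s5.png',cv2.resize(optics.camera('scene')[120:260,270:400,::-1],None,fx=4,fy=4))
E
```

```text
7.85 [[0.0038 0.0159 0.0615]] [-0.1644274  -2.75610817  2.39207851]
```

View pics/s5.png

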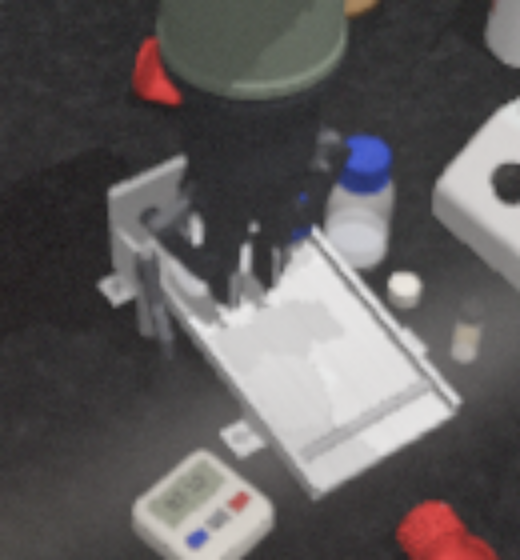

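Request:
apply_moves --deltas "0.75 0.015 0 -0.002 0 0 0; 0.75 0.015 0 -0.002 0 0 0; 0.75 0.015 0 -0.002 0 0 0; 0.75 0.015 0 -0.002 0 0 0; 0.75 0.01 0 -0.001 0 0 0"

```text
time_s: 8.52
tool_pos: [0.5749, -0.0781, 0.063]
tool_rot: [0.0, 0.687, 0.727, -0.0]
contact_force: [0.9, -6.1, 5.3]
grip_width: 0.0214
```

Request:
apply_moves --deltas "0.75 0.01 0 -0.001 0 0 0; 0.75 0.01 0 -0.001 0 0 0; 0.75 0.01 0 0 0 0 0; 0.75 0.01 0 0 0 0 0; 0.75 0.01 0 0 0 0 0"

```text
time_s: 9.15
tool_pos: [0.5742, -0.0697, 0.063]
tool_rot: [-0.0, 0.687, 0.727, 0.0]
contact_force: [-0.1, 0.1, 0.4]
grip_width: 0.0217
```

```bash
python3 - <<'E'
from h import *
s=telemetry.observe(); print(s['time_s'],Ginv((.5914,-.0908,1.6267),s['tool_pos']).round(4),s['contact_force'])
cv2.imwrite('pics/s6.png',cv2.resize(optics.camera('scene')[120:260,270:400,::-1],None,fx=4,fy=4))
cv2.imwrite('pics/t6.png',cv2.resize(optics.camera('top')[120:260,240:400,::-1],None,fx=4,fy=4))
E
```

```text
9.15 [[0.022 0.016 0.063]] [-0.10178844  0.14873013  0.3516079 ]
```

View pics/s6.png

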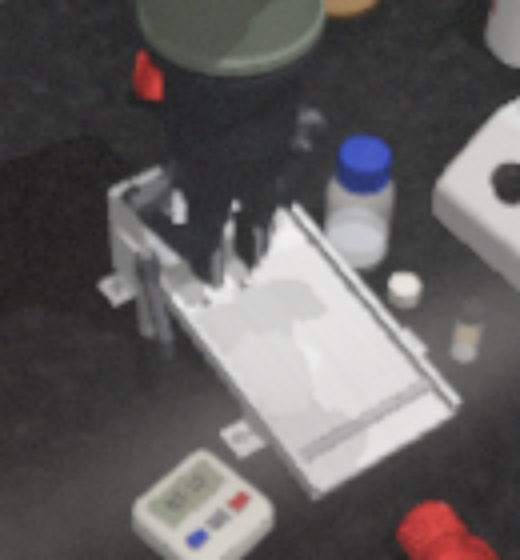

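View pics/t6.png

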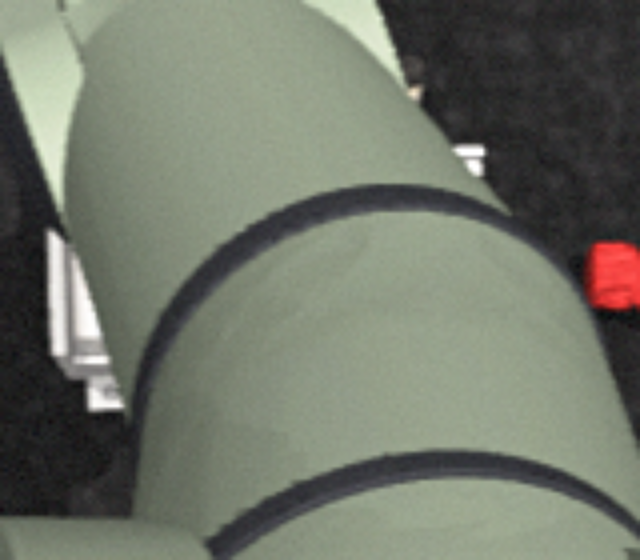

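Contact force is back to zero, so the bottle has rolled past the crest. The arm hides it from the top camera. I'll back off, lift, and move across to the swing arm's outer side.

Request:
apply_moves --deltas "0.75 -0.06 0 0 0 0 0; 0.75 -0.1 0 -0.05 0 0 0; 0.75 0 0 -0.2 0 0 0; 0.75 0 0 -0.25 0 0 0; 0.75 0 0 -0.25 0 0 0"

```text
time_s: 9.88
tool_pos: [0.5755, -0.0954, 0.1773]
tool_rot: [0.0, 0.687, 0.727, -0.0]
contact_force: [-0.3, 0.1, 0.4]
grip_width: 0.0213
```

Request:
apply_moves --deltas "1 0.02 -0.2 0 0 0 0; 1 0.02 -0.2 0 0 0 0; 1 0.02 -0.2 0 0 0 0; 1 0.02 -0.2 0 0 0 0; 1 0.02 -0.2 0 0 0 0"

```text
time_s: 10.5
tool_pos: [0.4242, -0.0886, 0.1761]
tool_rot: [0.0, 0.687, 0.727, -0.0]
contact_force: [0.1, -0.8, 0.5]
grip_width: -0.0004
```

```bash
python3 - <<'E'
from h import *
s=telemetry.observe(); print(s['time_s'],Ginv((.5914,-.0908,1.6267),s['tool_pos']).round(4),s['contact_force'])
cv2.imwrite('pics/s7.png',cv2.resize(optics.camera('scene')[120:260,270:400,::-1],None,fx=4,fy=4))
cv2.imwrite('pics/t7.png',cv2.resize(optics.camera('top')[120:260,240:400,::-1],None,fx=4,fy=4))
E
```

```text
10.5 [[0.0115 0.1669 0.1761]] [ 0.11513526 -0.76646942  0.5366829 ]
```

View pics/s7.png

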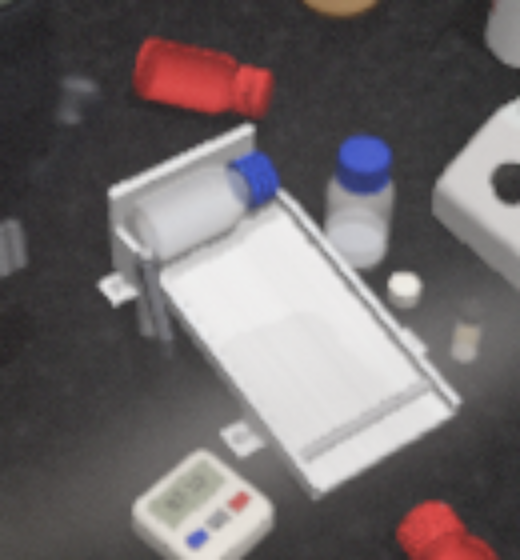

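View pics/t7.png

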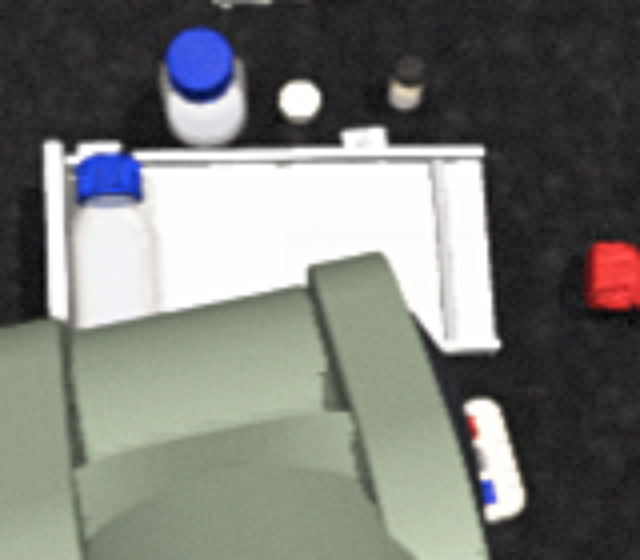

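```bash
python3 - <<'E'
from h import *
pose=(.5914,-.0908,1.6267)
for uv in [(240+110/4,120+180/4),(240+115/4,120+318/4)]: print(Ginv(pose,onz("top",uv,.06)).round(4))
# plan
piv=np.array([.044,.062])
for th in [1.94,1.7,1.5,1.3,1.1,.9,.7,.5,.3,.15,0,-.05]:
    u=np.array([-np.sin(th),-np.cos(th)]); c=np.array([np.cos(th),-np.sin(th)])
    h=.004+.011*abs(c[0])+.0145*abs(c[1])
    p=piv+.044*u-c*(h+(.015 if th>1.9 else 0)); print(th,(p*1000).round(1))
E
```

```text
[[ 0.0737 -0.0363  0.06  ]]
[[0.0738 0.0345 0.06  ]]
1.94 [ 16.1 111.9]
1.7 [ 2.9 87.3]
1.5 [-1.3 78.1]
1.3 [-4.  70.4]
1.1 [-5.2 61.6]
0.9 [-4.3 52. ]
0.7 [-1.  42.4]
0.5 [ 4.8 33.3]
0.3 [13.  25.5]
0.15 [20.6 21. ]
0 [29. 18.]
-0.05 [30.5 17.3]
```

Along its axis the bottle measures x = 73.7 mm at both ends, so it is square and seated. Next I'll descend outside the swing arm.

Request:
apply_moves --deltas "1 0.006 0.036 0.151 0 0 0; 1 0.006 0.036 0.151 0 0 0; 1 0.006 0.036 0.151 0 0 0; 1 0.006 0.036 0.151 0 0 0; 1 0.006 0.036 0.151 0 0 0"

```text
time_s: 11.22
tool_pos: [0.4528, -0.0825, 0.0619]
tool_rot: [0.0, 0.687, 0.727, 0.0]
contact_force: [0.4, 0.1, 0.3]
grip_width: -0.0
```

Request:
apply_moves --deltas "1 0 0.036 0 0 0 0; 1 0 0.036 0 0 0 0; 1 0 0.036 0 0 0 0; 1 0 0.036 0 0 0 0; 1 0 0.036 0 0 0 0"

```text
time_s: 11.85
tool_pos: [0.4792, -0.0801, 0.0627]
tool_rot: [0.0, 0.687, 0.727, 0.0]
contact_force: [0.7, 0.1, 0.1]
grip_width: 0.0001
```

```bash
python3 - <<'E'
from h import *
s=telemetry.observe(); print(s['time_s'],Ginv((.5914,-.0908,1.6267),s['tool_pos']).round(4),s['contact_force'])
cv2.imwrite('pics/s8.png',cv2.resize(optics.camera('scene')[120:260,270:400,::-1],None,fx=4,fy=4))
E
```

```text
11.85 [[0.0169 0.1114 0.0627]] [0.73802889 0.14396651 0.05857407]
```

View pics/s8.png

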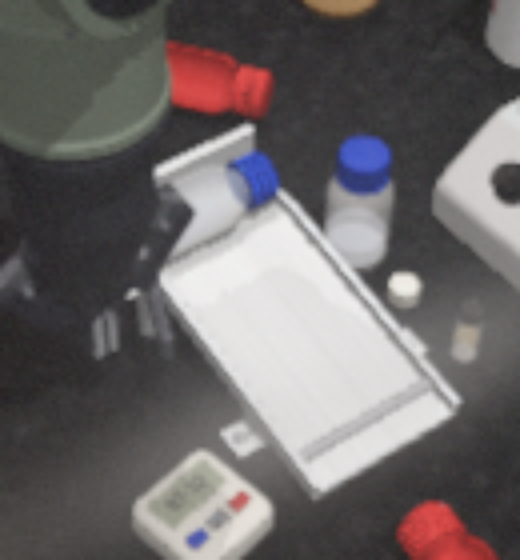

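Request:
apply_moves --deltas "1 -0.019 0.032 0 0 0 0; 1 -0.019 0.032 0 0 0 0; 1 -0.019 0.032 0 0 0 0; 1 -0.019 0.032 0 0 0 0; 1 -0.019 0.032 0 0 0 0"

```text
time_s: 12.52
tool_pos: [0.5038, -0.0931, 0.0624]
tool_rot: [-0.0, 0.687, 0.727, -0.0]
contact_force: [0.1, 0.9, 0.7]
grip_width: 0.0
```

Request:
apply_moves --deltas "1 -0.016 0.037 0 0 0 0; 1 -0.016 0.037 0 0 0 0; 1 -0.016 0.037 0 0 0 0; 1 -0.004 0.03 0 0 0 0; 1 -0.004 0.03 0 0 0 0"

```text
time_s: 13.15
tool_pos: [0.5298, -0.0998, 0.0624]
tool_rot: [-0.0, 0.687, 0.727, -0.0]
contact_force: [-0.8, 0.2, -0.2]
grip_width: 0.0001
```

```bash
python3 - <<'E'
from h import *
s=telemetry.observe(); print(s['time_s'],Ginv((.5914,-.0908,1.6267),s['tool_pos']).round(4),s['contact_force'])
cv2.imwrite('pics/s9.png',cv2.resize(optics.camera('scene')[120:260,270:400,::-1],None,fx=4,fy=4))
E
```

```text
13.15 [[-0.0055  0.062   0.0624]] [-0.80196169  0.17842588 -0.22618182]
```

View pics/s9.png

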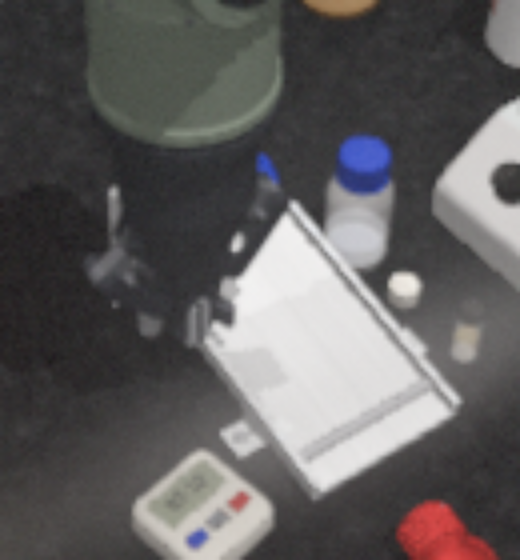

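Request:
apply_moves --deltas "1 0.004 0.033 0 0 0 0; 1 0.004 0.033 0 0 0 0; 1 0.011 0.032 0 0 0 0; 1 0.011 0.032 0 0 0 0; 1 0.019 0.03 0 0 0 0"

```text
time_s: 13.82
tool_pos: [0.5535, -0.091, 0.0624]
tool_rot: [0.0, 0.687, 0.727, -0.0]
contact_force: [-0.5, -0.1, 0.5]
grip_width: 0.0002
```

Request:
apply_moves --deltas "1 0.019 0.03 0 0 0 0; 1 0.027 0.026 0 0 0 0; 1 0.027 0.026 0 0 0 0; 1 0.025 0.015 0 0 0 0; 1 0.025 0.015 0 0 0 0"

```text
time_s: 14.45
tool_pos: [0.569, -0.0715, 0.0624]
tool_rot: [-0.0, 0.687, 0.727, -0.0]
contact_force: [-0.5, -0.6, -0.0]
grip_width: -0.0004
```

```bash
python3 - <<'E'
from h import *
s=telemetry.observe(); print(s['time_s'],Ginv((.5914,-.0908,1.6267),s['tool_pos']).round(4),s['contact_force'])
cv2.imwrite('pics/s10.png',cv2.resize(optics.camera('scene')[120:260,270:400,::-1],None,fx=4,fy=4))
E
```

```text
14.45 [[0.0205 0.0213 0.0624]] [-0.50214121 -0.61505697 -0.04874051]
```

View pics/s10.png

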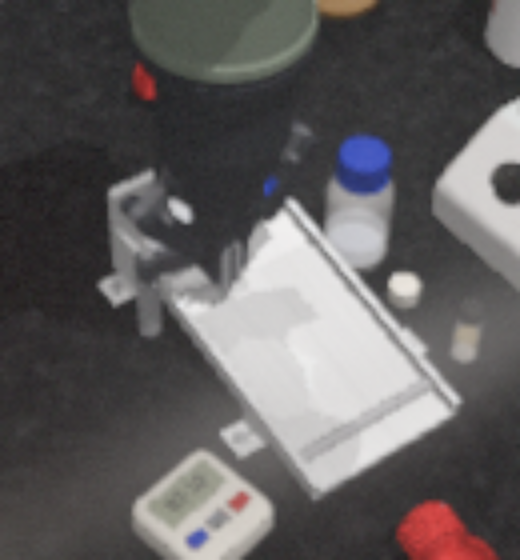

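Request:
apply_moves --deltas "1 0.013 0.006 0 0 0 0; 1 0.013 0.006 0 0 0 0; 1 0.013 0.004 0 0 0 0; 1 0.01 0 0 0 0 0; 1 0.006 0 0 0 0 0"

```text
time_s: 15.12
tool_pos: [0.5709, -0.0633, 0.0625]
tool_rot: [0.0, 0.687, 0.727, 0.0]
contact_force: [0.8, -1.9, 0.2]
grip_width: 0.0002
```

Request:
apply_moves --deltas "1 0.005 0 0 0 0 0; 1 0.005 0 0 0 0 0; 1 0 0 0 0 0 0"

```text
time_s: 15.5
tool_pos: [0.5707, -0.0618, 0.0624]
tool_rot: [-0.0, 0.687, 0.727, 0.0]
contact_force: [0.0, -0.2, -0.8]
grip_width: -0.0001
```

Request:
apply_moves --deltas "1 0.006 0 0 0 0 0; 1 0.006 0 0 0 0 0; 1 0 0 0 0 0 0"

```text
time_s: 15.88
tool_pos: [0.5706, -0.061, 0.0624]
tool_rot: [0.0, 0.687, 0.727, -0.0]
contact_force: [0.9, -5.8, -0.5]
grip_width: -0.0004
```

```bash
python3 - <<'E'
from h import *
s=telemetry.observe(); print(s['time_s'],Ginv((.5914,-.0908,1.6267),s['tool_pos']).round(4),s['contact_force'])
cv2.imwrite('pics/s11.png',cv2.resize(optics.camera('scene')[140:240,290:370,::-1],None,fx=6,fy=6))
E
```

```text
15.875 [[0.031  0.0191 0.0624]] [ 0.90268962 -5.79940119 -0.53267533]
```

View pics/s11.png

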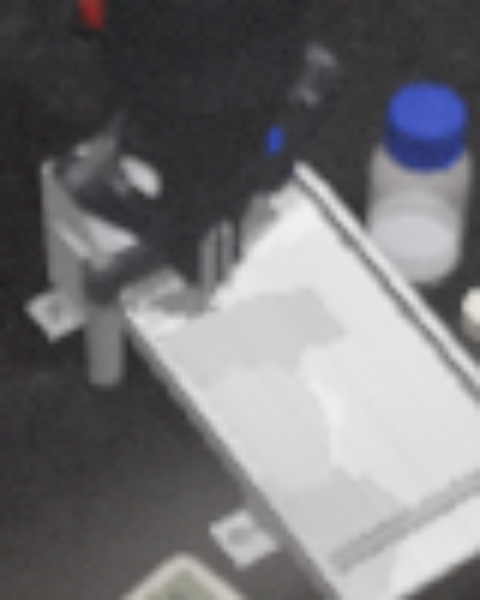

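Force rose to 5.8 N while the tool lagged its command, so the swing arm is at its stop. I'll back off, lift and check.

Request:
apply_moves --deltas "1 -0.1 0 0 0 0 0; 1 -0.15 0 0 0 0 0; 1 0 0 -0.2 0 0 0; 1 0 0 -0.3 0 0 0; 1 0 0 -0.3 0 0 0"

```text
time_s: 16.55
tool_pos: [0.5724, -0.0983, 0.1836]
tool_rot: [-0.0, 0.687, 0.727, -0.0]
contact_force: [-0.1, -0.1, -0.7]
grip_width: -0.0005
```

Request:
apply_moves --deltas "1 -0.3 0 -0.1 0 0 0; 1 -0.35 0 -0.1 0 0 0; 1 -0.35 0 0 0 0 0; 1 -0.35 0 0 0 0 0; 1 -0.3 0 0 0 0 0"

```text
time_s: 17.18
tool_pos: [0.586, -0.3477, 0.2123]
tool_rot: [-0.0, 0.687, 0.726, -0.0]
contact_force: [-0.1, 0.4, 0.2]
grip_width: 0.0001
```

Request:
apply_moves --deltas "1 -0.3 0 0 0 0 0; 1 -0.3 0 0 0 0 0; 1 -0.2 0 0 0 0 0; 1 0 0 0 0 0 0"

```text
time_s: 17.68
tool_pos: [0.592, -0.4677, 0.2114]
tool_rot: [-0.0, 0.688, 0.726, -0.0]
contact_force: [-0.4, 0.7, -0.9]
grip_width: 0.0001
```

```bash
python3 - <<'E'
from h import *
s=telemetry.observe(); print(s['time_s'],s['tool_pos'],s['contact_force'])
cv2.imwrite('pics/s12.png',cv2.resize(optics.camera('scene')[130:260,280:400,::-1],None,fx=4,fy=4,interpolation=cv2.INTER_CUBIC))
cv2.imwrite('pics/t12.png',cv2.resize(optics.camera('top')[120:260,240:400,::-1],None,fx=4,fy=4,interpolation=cv2.INTER_CUBIC))
E
```

```text
17.675 [ 0.59197174 -0.46767088  0.21139302] [-0.3902068   0.68080762 -0.86443008]
```

View pics/s12.png

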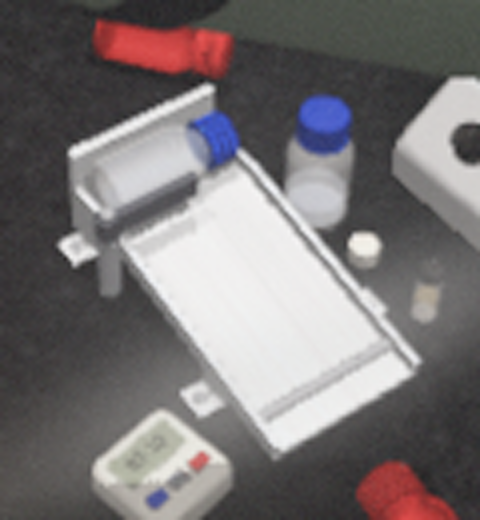

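View pics/t12.png

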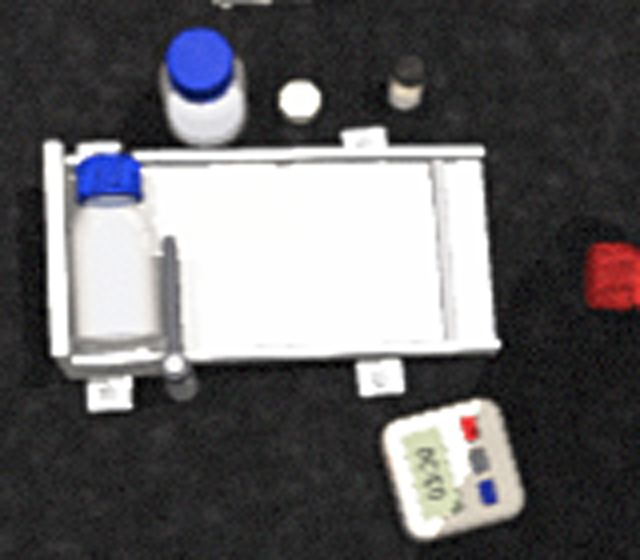

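```bash
python3 - <<'E'
from h import *
pose=(.5914,-.0908,1.6267)
g=lambda u,v,z:Ginv(pose,onz("top",(240+u/4,120+v/4),z))[0]
a,b=g(174,362,.07),g(168,240,.07); d=b-a; print(a.round(4),b.round(4),np.arctan2(-d[0],-d[1]))
print(g(110,180,.06).round(4),g(115,330,.06).round(4))
E
```

```text
[0.0451 0.0599 0.07  ] [ 0.0454 -0.0014  0.07  ] -0.005177613166673834
[ 0.0737 -0.0363  0.06  ] [0.0741 0.0405 0.06  ]
```

The swing arm measures about 0.00 rad and the bottle sits at x≈0.074 m, square in the gutter. The other loose things haven't moved. I'll hand in.

```bash
python3 -c "
from cell import job_done
print(job_done())"
```

```text
the job is handed in; nothing more can be done
None
```

The bottle is seated against the end plate with the swing arm closed behind it, and I handed the job in at about 17.8 s of the 48 s allowed. The hand-in reports no verdict.

- **Bottle:** I rolled it up the gutter with two fingertips at about 4 cm/s, slowing near the crest. It then rolled to the end plate on its own. The last top view puts its axis at x = 73.7–74.1 mm (the seat is at 73 mm) and square to within about 0.01 rad. The contact force I read while pushing it peaked at about 6 N. I could not measure the bottle's impact on the plate directly.
- **Swing arm:** I pushed it round from outside with the closed fingers until the force rose to 5.8 N at its stop. The last top view puts it at about 0.00 rad.
- **Other things:** By eye, the spare bottle, vial, cap and timer had not moved in the last pictures. The gripper was well clear of everything at hand-in.

None of my last checks failed or disagreed.

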